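# Find the hidden catch in the tea chest's lid and press it

### The job

The tea chest on the oak shelf has a concealed catch: one tile of the pale inlay strip along its top is a push button, sunk just below the strip and of the same wood. Find it, feeling gently along the strip with your fingertips where the eye cannot tell, and press it down until the drawer in the chest's far side springs open by itself, then take your hand away. Nothing is to be picked up: leave the cup on the chest and the other things on the shelf where they stand.

Things in the scene. Friction and masses are not known exactly. Their poses are not given: they have to be found in the camera images.
- chest: fixed walnut tea chest, 220 (x) by 310 (y) by 110 mm high; origin at the centre of its underside, own z up, own y along its length. Flat rigid top at z = 110 mm, with a pale oak inlay strip along its middle (see panel). The drawer comes out of its +x face. Free room above for a hand
- panel (a point): middle of the inlay strip, on its face (chest x = 0, y = 0, z = 109 mm); axes as the chest's. The strip runs along y, seen from y = -72 to +72 mm, is 54 mm wide (x -27 to +27), rigid but for the catch tile, and lies 1 mm below the chest's top
- catch (a joint): press of the catch tile, m: 0 at rest, 0.006 at its stop. 50 mm long (y), as wide as the strip, face 2.5 mm below the strip's at rest, 1.5 mm seams. Its centre is on the strip's middle line, at a y from -40 to +40 mm of panel that is not given: feel for it. Sprung: 1.5 N to start, 6 N at the stop; frees the drawer at about 0.0045; comes up when let go
- drawer (a joint): how far the drawer has come out of the chest's +x face, m: 0 shut and latched, 0.045 fully out; a spring drives it out within about a second once the catch lets go
- cup: loose white tea cup, 54 mm across, 40 mm high, standing on the chest's top beside the strip on the far (+x) side, its axis 75 mm from the strip's middle line; origin under its centre; leave it alone
- kettle: loose copper-toned steel kettle, 160 mm across, 211 mm high with its black bow handle, spout to its own +x (reaching 133 mm); origin under its centre; leave it alone
- teapot: loose round blue teapot, 128 mm across, 119 mm high, spout to its own +x (reaching 109 mm), handle to -x (98 mm); origin under its centre; leave it alone
- caddy: loose clear acrylic caddy with a steel latch, 104 mm square, 121 mm high; origin under its centre; leave it alone
- honey: loose white honey pot, 86 mm across, 85 mm high, with a wooden dipper fixed across its top (own x, -79 to +60 mm, up to 108 mm high); origin under its centre; leave it alone
- coasters: loose stack of bamboo coasters, 100 mm across, 44 mm high; origin under its centre; leave it alone

How it is judged:
By the outcome, as a careful person would: the job done as asked, in the order asked, and still so for the second after the job is handed in, with the robot touching nothing.
It also fails if it takes over 48 s, if anything falls off the work surface, if the arm or the gripper's body presses on something with over 40 N, if the wrist force passes 120 N, or if a joint passes its speed limit or range.

### The arm

A 6-joint arm with a two-finger parallel gripper is mounted at the origin on the work surface. World frame = base frame: x ahead of the robot, y to its left, z up, the work surface at z = 0. Lengths are in m, angles in degrees, forces in N, time in s.
With the tool pointing down it reaches from about 0.3 to 0.75 m from the base axis. Payload 8.5 kg.
Tool frame: the origin (TCP) lies on the centre line of the jaws, within the pads' length; the fingertips stand 11 mm ahead of it and the grasp point (between the pads) lies 8 mm behind it; z points along the fingers, y is the line along which they close (so a half turn about z gives the same grasp; the last joint's range is limited). The gripper opens to 85 mm and grips with 20 to 120 N. Pads are 22 mm wide; open, the fingers measure 114 mm over their backs; the gripper's body (76 mm by 85 mm) begins 54 mm behind the grasp point. The pads swing forward as they close: fully open they stand 13 mm farther back than shut.
Start: joints at [-85.904, 21.807, 74.336, -0, 83.858, -12.336], TCP at [0.156, -0.528, 0.242] pointing down, gripper open.
Joint ranges: [-178.18, 178.18], [-50.72, 133.34], [12.68, 142.11], [-81.47, 261.47], [9.98, 163.14], [-165.26, 165.26]. Speed limits (degrees/s): [136.94, 136.94, 180, 180, 180, 180].

### API

Orientations are given as a 3x3 rotation matrix whose columns are the frame's x, y, z axes.
In Python, from rig import env, cam gives the robot as it stands (env), with the cameras (cam).
- The arm moves only by the shell command python3 nudge.py [FORCE], which reads ROWS from standard input. ROWS is a JSON object whose key "plan" holds a list of rows, 1 to 10 of them, each of 5 numbers: dx, dy, dz in a scale on which 1.0 is 20 cm, then a turn about the tool's z in a scale on which 1.0 is 120 degrees, then the finger opening in m; each row shifts and turns the commanded pose from where the row before left it, along the tool's axes as they then stand; what a row does not reach is not made up. A row lasts 1/10 s, in which the tool goes at most 0.05 m and 8.59 degrees, less where a joint would pass 70% of its speed; a pose out of reach is approached as far as the arm can. The fingers move at their own pace and stop on an object; FORCE is the grip in N (left out, the last holds). Time passes only in rows, so rows that do not move let the fingers close. It prints the time, the measured TCP pose, the force, the opening and the grip force at its end. A shift or turn number past 1, either way, is cut back to 1. Input that does not fit is refused with a message, and nothing moves.
- env.observe(): the state, without advancing time (a new reading comes with each control period).
- cam.get_image(name): name is "side" or "top" or "wrist"; returns a dict with "pixels" (480x640x3 uint8, red, green, blue), "K" (3x3 intrinsics, pixels), "distortion" ([k1, k2, p1, p2, k3] as OpenCV has them; the pictures are not rectified), "extrinsics" (4x4, takes a point from world to camera coordinates). Camera axes: x right, y down, z forward; pixel columns grow to the right and rows downward; lengths in m; the calibration is good to about 2 mm. A picture is of the moment at which its call begins. There is no depth.
- env.close_job(): hands the job in; it is judged then, once.
The state is a dict: "time_s": time; "q": joint angles; "qvel": joint speeds; "joint_efforts": joint torques, N m; "position": TCP position; "tool_rot": TCP orientation; "ft_force": force on the tool from outside, world axes, zero at the start; "wrist_torque": the same for the moment, N m; "grip_width": finger opening in m; "gripper_force": force on a finger pad.
Only numpy, scipy, OpenCV 4.12 (cv2) and the standard library are available. Lean on these libraries where they do the work, as an engineer would, in place of code of your own. Each camera call takes 0.05 s, during which the arm holds its last target. There are 200 camera calls.

## Working session

There is one attempt and no reset: what is moved stays moved. The work goes in short steps, Python scripts to look and compute and a shell command to move; the robot and the scene stay as the last step left them, time stands still between calls to the robot, and variables do not carry over. Pictures are saved under pics/ and viewed, at most 10 in all, crops included, and the job is handed in when it is done.

```bash
ls; mkdir -p pics; python3 - <<'E'
from rig import env, cam
import cv2,numpy as np
for n in("side","top"):
    d=cam.get_image(n); cv2.imwrite(f"pics/{n}0.png",d["pixels"][:,:,::-1])
    np.savez(f"{n}.npz",**{k:np.array(d[k]) for k in("K","distortion","extrinsics","pixels")})
    E=np.array(d["extrinsics"]); print(n,-E[:3,:3].T@E[:3,3])
o=env.observe();print(o["time_s"],o["position"],np.round(o["tool_rot"],3),o["ft_force"],o["grip_width"])
E
```

```text
nudge.py
pics
rig.py
side [ 1.08834185 -0.84984131  0.89737346]
top [0.50410886 0.00348329 1.40512949]
0.1 [ 0.15556358 -0.5272776   0.24177864] [[ 0.959  0.283 -0.   ]
 [ 0.283 -0.959  0.001]
 [ 0.    -0.001 -1.   ]] [ 0.72851593 -0.37507243 -0.40386215] 0.0854278105409516
```

View pics/top0.png

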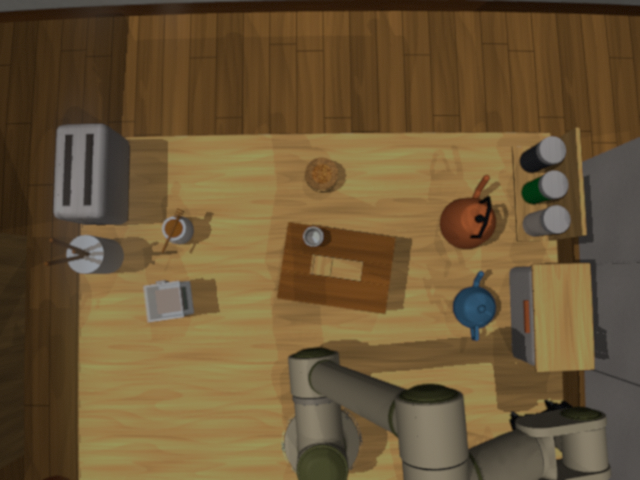

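View pics/side0.png

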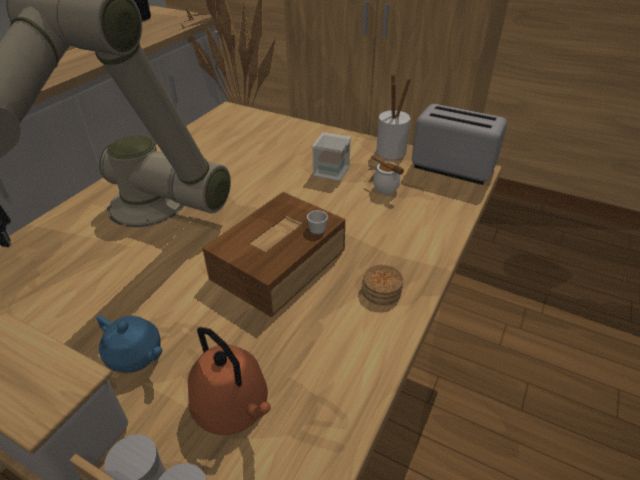

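The top view shows the chest with corners near (288,224), (397,238), (387,312), (278,297). The strip runs from about (310,265) to (362,270), and the cup is at (314,237). Next I'll fit the pose and zoom in.

```bash
cat > h.py <<'E'
import numpy as np,cv2
def load(n): return np.load(n+".npz")
def proj(d,P):
    E=d["extrinsics"]; return cv2.projectPoints(np.array(P,float).reshape(-1,3),cv2.Rodrigues(E[:3,:3])[0],E[:3,3],d["K"],d["distortion"])[0][:,0]
def ray(d,uv,z):
    E=d["extrinsics"];p=cv2.undistortPoints(np.array(uv,float).reshape(-1,1,2),d["K"],d["distortion"])[:,0]
    r=np.c_[p,np.ones(len(p))]@E[:3,:3]; c=-E[:3,:3].T@E[:3,3]
    return c+r*((z-c[2])/r[:,2])[:,None]
E
python3 - <<'E'
from h import *
d=load("top")
c=ray(d,[(288,224),(397,238),(387,312),(278,297)],.11);print(np.round(c,4),np.linalg.norm(np.diff(c,axis=0),axis=1),c.mean(0))
s=ray(d,[(310,265),(362,270)],.109);print(s)
im=d["pixels"][210:325,265:410,::-1]; im=cv2.resize(im,None,fx=5.2,fy=5.2,interpolation=cv2.INTER_CUBIC)
cv2.imwrite("pics/topz.png",cv2.convertScaleAbs(im,alpha=1.4))
E
```

```text
[[ 0.6472  0.0875  0.11  ]
 [ 0.603  -0.2223  0.11  ]
 [ 0.3943 -0.1888  0.11  ]
 [ 0.4409  0.1176  0.11  ]] [0.31298989 0.21130151 0.30991258] [ 0.52133647 -0.05150809  0.11      ]
[[ 0.52974892  0.0263317   0.109     ]
 [ 0.51352384 -0.12068884  0.109     ]]
```

View pics/topz.png

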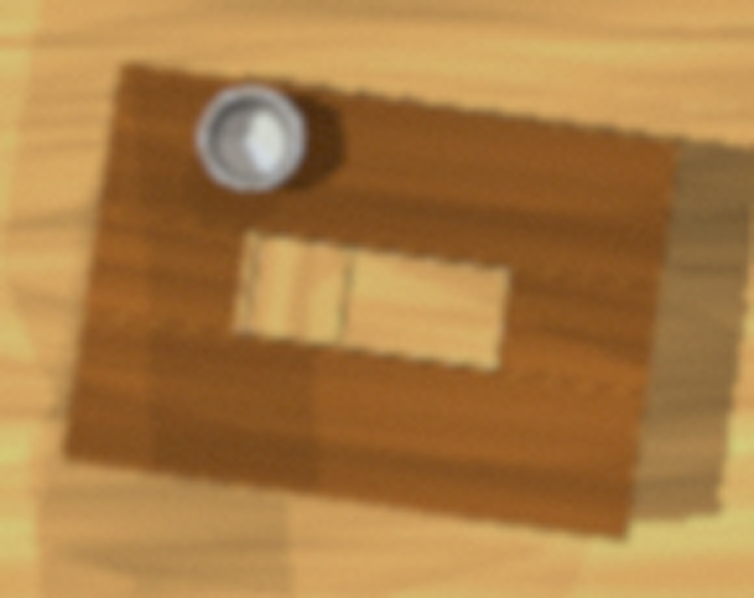

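In the zoomed crop the strip spans x = 240 to 505. Dark seams at x ≈ 252 and 346 are about 51 mm apart, which matches a 50 mm tile centred near chest y = +39 to +40. The cup is at (250,138). I'll go over the strip with closed fingers and check by touch.

Units first: shifts go in shares of 20 cm and turns go in shares of 120 degrees. So 0.034 m / 0.2 = 0.17, -0.024 m / 0.2 = -0.12.

```bash
echo '{"plan":[[0.17,-0.12,0,0,0],[0.17,-0.12,0,0,0],[0.17,-0.12,0,0,0],[0.17,-0.12,0,0,0],[0.17,-0.12,0,0,0],[0.17,-0.12,0,0,0],[0.17,-0.12,0,0,0],[0.17,-0.12,0,0,0],[0.17,-0.12,0,0,0],[0.17,-0.12,0,0,0]]}' | python3 nudge.py 20; echo '{"plan":[[0.17,-0.12,0,0,0],[0.17,-0.12,0,0,0],[0.17,-0.12,0,0,0],[0.17,-0.12,0,0,0],[0,0,0,0.0683,0],[0,0,0,0.0683,0],[0,0,0,0.0683,0],[0,0,0,0,0],[0,0,0,0,0]]}' | python3 nudge.py
python3 - <<'E'
from rig import env, cam
import cv2,numpy as np
d=cam.get_image("wrist"); cv2.imwrite("pics/w0.png",d["pixels"][:,:,::-1])
np.savez("wrist.npz",**{k:np.array(d[k]) for k in("K","distortion","extrinsics","pixels")})
o=env.observe();print(o["time_s"],o["position"],np.round(o["tool_rot"],3),o["ft_force"],o["grip_width"])
E
```

```text
time_s: 1.1
position: [0.4145, -0.1995, 0.2422]
tool_rot: [[0.959, 0.283, -0.0], [0.283, -0.959, 0.0], [-0.0, -0.0, -1.0]]
ft_force: [-0.0, 0.8, -0.1]
grip_width: -0.0002
gripper_force: 0.0
time_s: 2.0
position: [0.517, -0.0706, 0.2422]
tool_rot: [[0.99, -0.138, -0.0], [-0.138, -0.99, 0.0], [-0.0, -0.0, -1.0]]
ft_force: [0.7, -0.3, -0.2]
grip_width: -0.0
gripper_force: 0.0
2.05 [ 0.51700033 -0.07060825  0.24219435] [[ 0.99  -0.139 -0.   ]
 [-0.139 -0.99   0.   ]
 [-0.    -0.    -1.   ]] [-0.09520093 -0.3925034  -0.05671403] 0.0006189642156750381
```

View pics/w0.png

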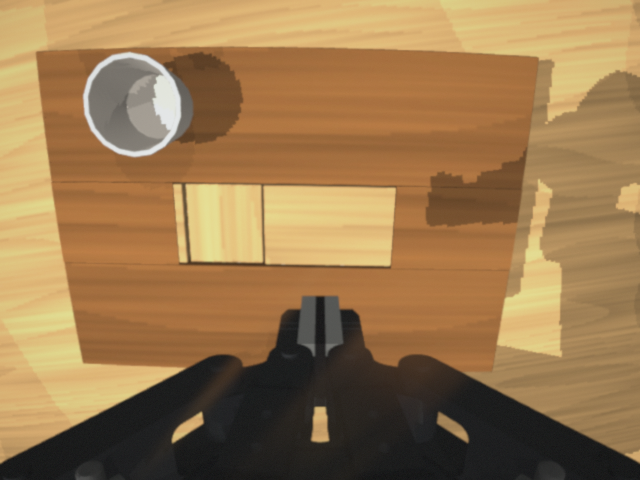

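The wrist view shows the strip's corners at (174,184), (396,186), (391,267) and (180,263). Seams are at columns ≈ 187 (wide) and 264.

```bash
python3 - <<'E'
from h import *
d=load("wrist")
c=ray(d,[(174,184),(396,186),(391,267),(180,263),(187,224),(264,225)],.109);print(np.round(c,4))
m=c[:4].mean(0); y=(c[0]-c[1]+c[3]-c[2]); y/=np.linalg.norm(y);print(m,y,np.linalg.norm(np.diff(c[:4],axis=0),axis=1),(c[4:]-m)@y)
k=ray(d,[(38,52),(538,57),(493,372),(83,362)],.11);print(k,k.mean(0))
R=np.array([[.99,-.139,0],[-.139,-.99,0],[0,0,-1]]);p=np.array([.517,-.0706,.2422])
for yy in(-20,40): print(yy,R.T@(m+y*yy/1000-p))
E
```

```text
[[ 0.562   0.0184  0.109 ]
 [ 0.5407 -0.1227  0.109 ]
 [ 0.4862 -0.1145  0.109 ]
 [ 0.5087  0.0271  0.109 ]
 [ 0.5348  0.0159  0.109 ]
 [ 0.527  -0.0346  0.109 ]]
[ 0.52441476 -0.04792445  0.109     ] [0.15324951 0.98818753 0.        ] [0.14265105 0.05512227 0.14333214] [0.06470052 0.01359343]
[[ 0.65585446  0.08584436  0.11      ]
 [ 0.60838587 -0.21638183  0.11      ]
 [ 0.39193864 -0.18365743  0.11      ]
 [ 0.44158346  0.12094764  0.11      ]] [ 0.52444061 -0.04831182  0.11      ]
-20 [ 0.00390153 -0.0034873   0.1332    ]
40 [ 0.00476307 -0.06346374  0.1332    ]
```

The sizes agree (143 × 55 mm), and the candidate tile runs from y = +14 to +65. First I'll touch the plain part at y = -20 as a height reference.

Scaled: 0.04 m / 0.2 = 0.2, 0.03 m / 0.2 = 0.15.

```bash
echo '{"plan":[[0.02,-0.015,0.2,0,0],[0,0,0.2,0,0],[0,0,0.15,0,0],[0,0,0.025,0,0],[0,0,0,0,0],[0,0,0,0,0]]}' | python3 nudge.py; echo '{"plan":[[0,0,0.01,0,0],[0,0,0.005,0,0],[0,0,0,0,0]]}' | python3 nudge.py; echo '{"plan":[[0,0,0.005,0,0],[0,0,0.005,0,0],[0,0,0,0,0]]}' | python3 nudge.py
```

```text
time_s: 2.65
position: [0.5223, -0.0685, 0.1289]
tool_rot: [[0.99, -0.141, 0.003], [-0.141, -0.99, -0.001], [0.003, 0.001, -1.0]]
ft_force: [0.1, 0.2, -0.7]
grip_width: -0.0001
gripper_force: 0.0
time_s: 2.95
position: [0.5216, -0.0682, 0.1248]
tool_rot: [[0.99, -0.142, 0.001], [-0.142, -0.99, -0.0], [0.001, 0.0, -1.0]]
ft_force: [-0.5, -0.1, 0.3]
grip_width: 0.0002
gripper_force: 0.0
time_s: 3.25
position: [0.5214, -0.0682, 0.1222]
tool_rot: [[0.99, -0.142, -0.0], [-0.142, -0.99, 0.0], [-0.0, -0.0, -1.0]]
ft_force: [-0.2, 0.4, -0.2]
grip_width: -0.0
gripper_force: 0.0
```

Scaled: 0.001 m / 0.2 = 0.005.

```bash
echo '{"plan":[[0,0,0.005,0,0],[0,0,0,0,0]]}' | python3 nudge.py|grep -E 'pos|ft'; echo '{"plan":[[0,0,0.005,0,0],[0,0,0,0,0]]}' | python3 nudge.py|grep -E 'pos|ft'; echo '{"plan":[[0,0,0.0025,0,0],[0,0,0,0,0]]}' | python3 nudge.py|grep -E 'pos|ft'
```

```text
position: [0.5214, -0.0682, 0.1212]
ft_force: [0.6, 0.7, 0.2]
position: [0.5214, -0.0682, 0.1202]
ft_force: [0.9, -0.5, -0.1]
position: [0.5215, -0.0682, 0.1201]
ft_force: [-1.1, 0.4, 3.3]
```

The rigid strip is met at TCP z = 0.1201, as expected. Now I'll lift, move to the suspected tile and feel there.

Scaled: -0.03 m / 0.2 = -0.15, 0.003 m / 0.2 = 0.015.

```bash
echo '{"plan":[[0,0,-0.05,0,0],[0,-0.15,0,0,0],[0,-0.15,0,0,0],[0,0,0,0,0],[0,0,0.03,0,0],[0,0,0.015,0,0],[0,0,0,0,0],[0,0,0,0,0]]}' | python3 nudge.py|grep -E 'pos|ft'; echo '{"plan":[[0,0,0.005,0,0],[0,0,0,0,0]]}' | python3 nudge.py|grep -E 'pos|ft'; echo '{"plan":[[0,0,0.005,0,0],[0,0,0,0,0]]}' | python3 nudge.py|grep -E 'pos|ft'
```

```text
position: [0.53, -0.0095, 0.1207]
ft_force: [-0.2, -0.6, 0.2]
position: [0.53, -0.009, 0.1198]
ft_force: [-0.6, -0.5, -1.2]
position: [0.53, -0.0088, 0.1188]
ft_force: [0.3, -0.0, 0.3]
```

At z = 0.1188 there is still no contact, so I'm below the strip face and this is the sunken tile. Pressing gently.

Scaled: 0.001 m / 0.2 = 0.005.

```bash
for i in 1; do echo '{"plan":[[0,0,0.005,0,0],[0,0,0.005,0,0],[0,0,0,0,0]]}' | python3 nudge.py|grep -E 'pos|ft'; echo '{"plan":[[0,0,0.005,0,0],[0,0,0.005,0,0],[0,0,0,0,0]]}' | python3 nudge.py|grep -E 'pos|ft'; done
```

```text
position: [0.53, -0.0088, 0.1169]
ft_force: [-0.1, -1.2, 1.2]
position: [0.5301, -0.0088, 0.1149]
ft_force: [0.0, 0.5, 3.5]
```

Springy, so it's the catch. Release is at about z = 0.113 and the stop at about 0.1116.

Scaled: 0.001 m / 0.2 = 0.005.

```bash
echo '{"plan":[[0,0,0.005,0,0],[0,0,0.005,0,0],[0,0,0,0,0]]}' | python3 nudge.py|grep -E 'pos|ft'; echo '{"plan":[[0,0,0.0025,0,0],[0,0,0.0025,0,0],[0,0,0,0,0],[0,0,0,0,0]]}' | python3 nudge.py|grep -E 'pos|ft|time'; python3 - <<'E'
from rig import env, cam
import cv2
d=cam.get_image("side"); cv2.imwrite("pics/s1.png",cv2.resize(d["pixels"][150:350,180:440,::-1],None,fx=3,fy=3))
E
```

```text
position: [0.53, -0.0088, 0.1128]
ft_force: [-1.5, 0.1, 4.3]
time_s: 6.35
position: [0.53, -0.0088, 0.1119]
ft_force: [-0.5, 0.9, 4.7]
```

View pics/s1.png

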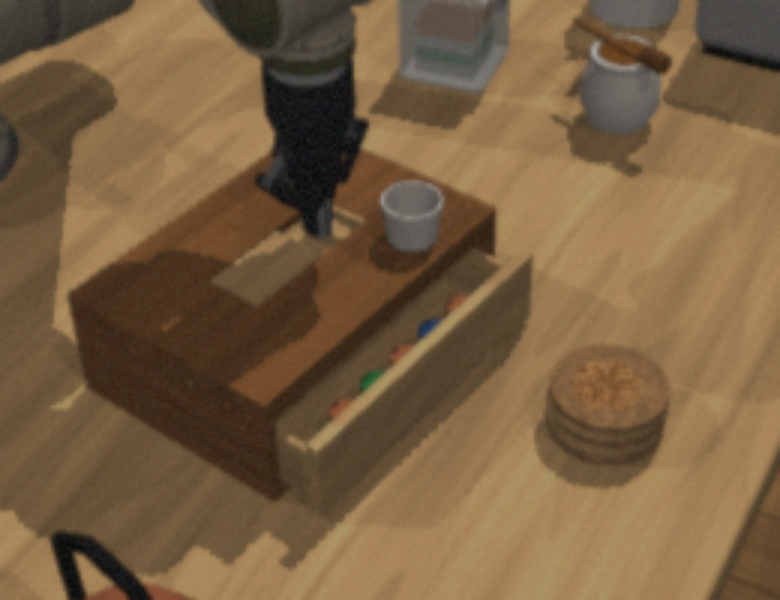

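The crop shows the drawer open along its front edge, from about (310,480) to (530,265), and the cup still standing at (412,215). I'll withdraw straight up and wait for the drawer to come fully out.

Scaled: -0.04 m / 0.2 = -0.2, -0.03 m / 0.2 = -0.15.

```bash
echo '{"plan":[[0,0,-0.05,0,0],[0,0,-0.15,0,0],[0,0,-0.2,0,0],[0,0,-0.2,0,0],[0,0,0,0,0],[0,0,0,0,0],[0,0,0,0,0],[0,0,0,0,0],[0,0,0,0,0],[0,0,0,0,0]]}' | python3 nudge.py|grep -E 'pos|ft|time'; python3 - <<'E'
from rig import env, cam
import cv2
d=cam.get_image("side"); cv2.imwrite("pics/s2.png",d["pixels"][:,:,::-1])
E
```

```text
time_s: 7.4
position: [0.5299, -0.0088, 0.2313]
ft_force: [0.8, -0.0, -0.8]
```

View pics/s2.png

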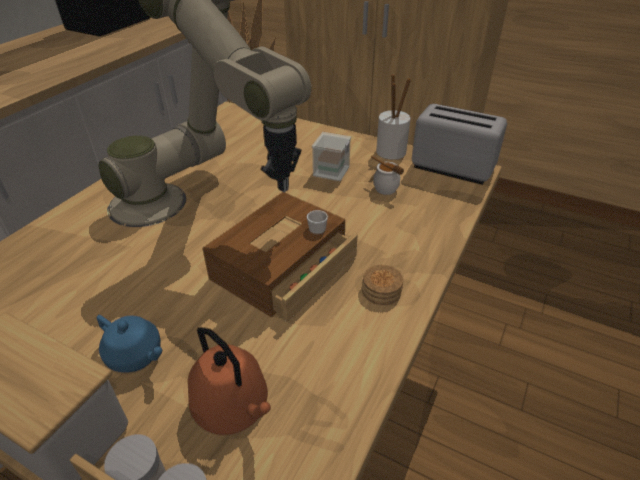

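The drawer stays open (front edge around (317,275)), the cup is still at (317,222), the other things haven't moved and the hand is clear.

```bash
python3 -c "
from rig import env, cam
print(env.close_job())"
```

```text
the job is handed in; nothing more can be done
None
```

I found the catch tile about 40 mm toward +y from the middle of the strip and pressed it; the drawer sprang open, the hand is clear with the cup and everything else where it stood, and the job was handed in at about 7.5 s.

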